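Slide a kit carton down the camera lane

TASK

Push the low, flat cardboard carton with the fingertips into the lane between the two aluminium rails and on until it rests flush against the end stop in front of the camera phone. The rails carry the live camera, so neither the carton nor the robot may touch a rail at any time (square the carton up in front of the lane first if it stands askew). Only slide the carton on the table, never lift or tip it, leave everything else on the table where it is, and let go at the end.

Things in the scene. Friction and masses are not known exactly. Their poses are not given: they have to be found in the camera images.
- carton: Closed low loose cardboard carton, 110 mm long (its x), 96 wide (y), 50 high, 0.3 to 0.6 kg, pale tape strip along its lid. Origin: centre of its underside; z up. Starts on the bare table before the lane's mouth, 30 mm or more clear of it, its x down the lane within 15 degrees, its centre within 30 mm of the centreline. Slides against friction, stays where left.
- lane: Fixed lane. Origin: on the table at the middle of the end stop's face. x: push direction, level along the centreline from mouth to stop, towards the robot's left (+y) within 13 degrees; y towards the near rail; z up. 120 mm wide between the rails (y -60 to 60), floor is the bare table. Stop: aluminium block 150 wide, 40 high, x 0 to 20; may be touched. Carton home: its centre at x = -55.
- lane_mouth (a point): Middle of the lane's open mouth, on the table, at x = -180 mm, y = 0 in the lane frame, midway between the rails' ends.
- phone_top (a point): Top of the black camera phone that stands crosswise (150 mm wide, 72 high) in a fixed cradle behind the stop, 141 mm above the table; phone and cradle span x = 20 to 70 mm in the lane frame.
- rail_near: Rail on the robot's side of the lane: fixed aluminium bar 180 mm long (its x), 10 mm thick (y), 28 mm high. Origin: centre of its underside, at x = -90, y = +65 mm in the lane frame. Axes as the lane's. Not to be touched.
- rail_far: The like rail on the far side, at x = -90, y = -65 mm in the lane frame. Not to be touched.
- tape: Bystander: pale roll of tape lying flat, 84 mm across, 22 mm high, beside the far rail. Origin: centre of its underside.
- jar: Bystander: small glass jar with metal lid, 48 mm across, 55 mm high, beside the far rail. Origin: centre of its underside.
- remote: Bystander: black remote control lying flat, 140 x 42 x 16 mm, beside the near rail. Origin: centre of its underside.
- small_carton: Bystander: small upright cardboard carton 45 x 36 mm, 75 mm high, beyond the carton's start on the side away from the robot. Origin: centre of its underside.
- terrarium: Bystander: open round glass bowl with moss and stones, 148 mm across, 100 mm high, far right of the table. Origin: centre of its underside.
- pen_box: Bystander: black square pen box 90 x 90 mm, 75 mm high with pens up to 134 mm, far left of the table. Origin: centre of its underside.

How it is judged:
On the way:
1. the carton's front is between the rails and it is on its way down the lane, still short of the stop (x of carton in the frame of lane between -0.215 and -0.075 m and y of carton in the frame of lane between -0.014 and 0.014 m), for 0.1 s.
At the end, for the whole second after the job is handed in: The carton lies flat and still between the rails, its front within 6 mm of the end stop and square to it within 4 degrees (x of carton in the frame of lane between -0.061 and -0.05 m and y of carton in the frame of lane between -0.014 and 0.014 m and angle between the x axis of carton and the x axis of lane, either way round below 0.07 rad and height (world z) of carton below 0.005 m and angle between carton's own z axis and vertical below 0.05 rad and linear speed of carton below 0.01 m/s); the robot touches nothing.
It fails at once if the carton touched a rail (contact force between carton and rail_near above 0.3 N or contact force between carton and rail_far above 0.3 N).
It fails at once if the robot touched a rail (contact force between any of the arm, the fingers and rail_near above 0.3 N or contact force between any of the arm, the fingers and rail_far above 0.3 N).
It fails at once if the carton was lifted or tipped (height (world z) of carton above 0.01 m or angle between carton's own z axis and vertical above 0.15 rad).
It fails at once if a bystander was moved more than 15 mm (distance of any of tape, jar, remote, small_carton, terrarium, pen_box from where it was at the start of the episode above 0.015 m).
It also fails if it takes over 72 s, if anything falls off the work surface, if the arm or the gripper's body presses on something with over 40 N, if the wrist force passes 120 N, or if a joint passes its speed limit or range.

ROBOT

A 6-joint arm with a two-finger parallel gripper is mounted at the origin on the work surface. World frame = base frame: x ahead of the robot, y to its left, z up, the work surface at z = 0. Lengths are in m, angles in rad, forces in N, time in s.
With the tool pointing down it reaches from about 0.275 to 0.75 m from the base axis. Payload 10.2 kg.
Tool frame: the origin (TCP) lies on the centre line of the jaws, within the pads' length; the fingertips stand finger_overhang ahead of it and the grasp point (between the pads) lies 6 mm ahead of it (finger_overhang is the distance from the TCP to the fingertips, in m); z points along the fingers, y is the direction in which the jaws open and shut (so a half turn about z gives the same grasp; the last joint's range is limited). The gripper opens to 85 mm and grips with 20 to 120 N. Pads are 22 mm wide; open, the fingers measure 114 mm over their backs; the gripper's body (76 mm by 85 mm) begins 54 mm behind the grasp point. The pads swing forward as they close: fully open they stand 13 mm farther back than shut.
Start: joints at [-1.487, 0.313, 1.498, -0, 1.331, -0.223], TCP at [0.159, -0.5, 0.23] pointing down, gripper open.
Joint ranges: [-2.94, 2.94], [-0.97, 2.17], [0.19, 2.56], [-1.23, 4.37], [0.02, 3.11], [-2.88, 2.88]. Speed limits (rad/s): [2.39, 2.39, 3.01, 3.14, 3.14, 3.14].

INTERFACE

Orientations are given as a rotation vector (axis times angle).
In Python, from cell import read_state, grab_frame, camera_info, sign_off, finger_overhang gives the robot as it stands.
- The arm moves only by the tool carry_out, never from a script. Its argument "steps" is a list of rows, each a list of 2 entries, a list of its own where there are three numbers: the shift along the world's x, y, z in cm, then the turn, a rotation vector about the world's x, y, z in rad. In form: [[[dx, dy, dz], [rx, ry, rz]], ...]. A call has 1 to 10 rows; each row is the pose to reach, as a shift and turn from the pose commanded when the call began; what a row does not reach only later rows make up. A row lasts 1/8 s, in which the tool goes at most 62.5 mm and 10.7 degrees, less where a joint would pass 70% of its speed; a pose out of reach is approached as far as the arm can. A call with a gripper value outside its range is refused whole. "gripper" is the closure in counts, from 0 (fully open) to 255 (shut), set as the call begins (left out, the last holds). The fingers move at their own pace and stop on an object; the grip force is fixed at half the most. Time passes only in rows, so rows that repeat a pose let the fingers close. It gives the time, the measured TCP pose, the force and the opening at its end, in the units of the state.
- read_state(): the state, without advancing time (a new reading comes with each control period).
- grab_frame(name): name is "scene" or "top" or "wrist"; returns (picture, depth): 420x560x3 uint8, red, green, blue; 420x560 float32, m along the optical axis (not along the pixel's ray), 0 where there is no reading.
- camera_info(name): a dict with "intrinsics" (3x3 intrinsics, pixels), "dist_coeffs" ([k1, k2, p1, p2, k3] as OpenCV has them; the pictures are not rectified), "pose" (4x4, takes a point from camera to world coordinates). Camera axes: x right, y up, looking along -z (the intrinsics and any distortion apply to the point x, -y, -z); pixel columns grow to the right and rows downward; lengths in m; the calibration is good to about 2 mm. A picture is of the moment at which its call begins: read the wrist's pose just before it. camera_info takes no time and is no camera call; for the wrist camera it gives the pose at the moment of the call.
- sign_off(): hands the job in, once; it reports no verdict.
The state is a dict: "time": time; "joint_positions": joint angles; "joint_velocities": joint speeds; "joint_torque": joint torques, N m; "tcp_pos": TCP position; "eef_rot": TCP orientation; "wrist_force": force on the tool from outside, world axes, zero at the start; "moment": the same for the moment, N m; "width": opening from 0.0 (shut) to 1.0 (fully open).
Only numpy, scipy, OpenCV 4.12 (cv2) and the standard library are available. Lean on these libraries where they do the work, as an engineer would, in place of code of your own. Each camera call takes 0.05 s, during which the arm holds its last target.

## Working session

There is one attempt and no reset: what is moved stays moved. The work goes in short steps, Python scripts to look and compute and a tool call to move; the robot and the scene stay as the last step left them, time stands still between calls to the robot, and variables do not carry over. Pictures are saved under pics/ and viewed, and the job is handed in when it is done.

Besides the shell and the picture viewer there is one more tool, called after "Call:" as name(argument=value, ...) on one line, values as JSON. carry_out: Moves the arm, as the interface text tells. Its arguments: {"type":"object","properties":{"steps":{"type":"array","items":{"type":"array"}},"gripper":{"type":"number"}},"required":["steps"]}

```bash
mkdir -p pics; ls; cat > h.py <<'E'
import numpy as np, cv2
from cell import *
def snap(name,fn):
    info=camera_info(name)
    im,d=grab_frame(name)
    cv2.imwrite(f'pics/{fn}.png',im[:,:,::-1]); np.savez(f'{fn}.npz',im=im,d=d,K=info['intrinsics'],D=info['dist_coeffs'],T=info['pose'])
    return im,d
def ray(fn,px):
    z=np.load(fn+'.npz'); p=cv2.undistortPoints(np.array(px,float).reshape(-1,1,2),np.array(z['K'],float),np.array(z['D'],float)).reshape(-1,2)
    T=z['T']; r=np.c_[p[:,0],-p[:,1],-np.ones(len(p))]@T[:3,:3].T
    return T[:3,3],r
def onz(fn,px,h):
    o,r=ray(fn,px); s=(h-o[2])/r[:,2]; return o+r*s[:,None]
def proj(fn,P):
    z=np.load(fn+'.npz');T=z['T'];c=(np.array(P,float).reshape(-1,3)-T[:3,3])@T[:3,:3]
    c=c*[1,-1,-1]
    return cv2.projectPoints(c,np.zeros(3),np.zeros(3),np.array(z['K'],float),np.array(z['D'],float))[0].reshape(-1,2)
E
python3 - <<'E'
from h import *
np.set_printoptions(precision=4,suppress=True)
print(read_state(), finger_overhang if not callable(finger_overhang) else finger_overhang())
for n in('scene','top'):
    snap(n,n+'0'); i=camera_info(n); print(n,i['pose'],i['intrinsics'],i['dist_coeffs'])
E
```

```text
pics
{'time': 0.0, 'joint_positions': array([-1.4874,  0.3135,  1.4984,  0.    ,  1.331 , -0.2234]), 'joint_velocities': array([ 0.0005,  0.0005,  0.0005, -0.0011, -0.0023,  0.0015]), 'joint_torque': array([  0.0006, -41.227 , -25.9747,  -0.0001,   0.0041,  -0.    ]), 'tcp_pos': array([ 0.1585, -0.5002,  0.2297]), 'eef_rot': array([-3.1034, -0.4798, -0.0002]), 'wrist_force': array([ 0.2414, -0.1096, -0.1495]), 'moment': array([-0.0138,  0.0258, -0.0155]), 'width': 1.0049815880057953} 0.025
scene [[ 0.6137 -0.5809  0.5348  1.2576]
 [ 0.7895  0.453  -0.4141 -0.5343]
 [-0.0017  0.6763  0.7366  1.0218]
 [ 0.      0.      0.      1.    ]] [[511.9452   0.     272.6544]
 [  0.     511.9452 217.6428]
 [  0.       0.       1.    ]] [-0.168  0.     0.     0.     0.   ]
top [[-0.0233  0.9966 -0.0786  0.5141]
 [-0.9996 -0.0218  0.0204 -0.0078]
 [ 0.0186  0.079   0.9967  1.2299]
 [ 0.      0.      0.      1.    ]] [[429.6684   0.     278.0535]
 [  0.     429.6684 214.127 ]
 [  0.       0.       1.    ]] [0.0317 0.     0.     0.     0.    ]
```

View pics/scene0.png

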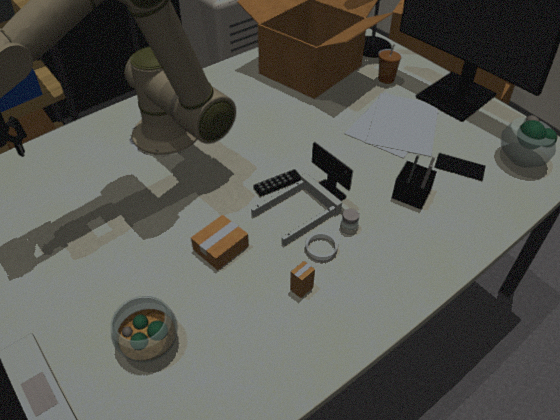

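View pics/top0.png

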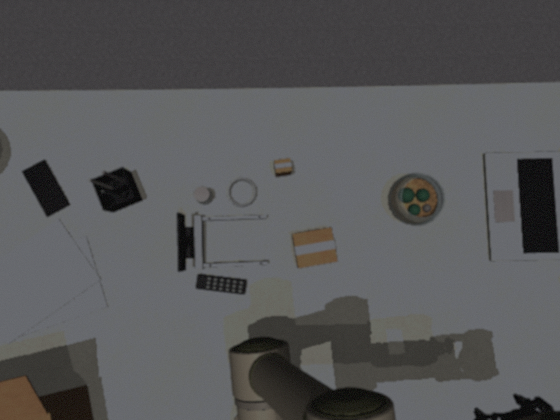

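The top view shows the lane opening to the right: its stop is at column ~199 and the rails are at rows ~216 and ~265. The carton is at about (315,247), with the remote at (221,284). I'll enlarge both.

```bash
python3 - <<'E'
import cv2
a=cv2.imread('pics/top0.png')[195:295,170:350]; a=cv2.convertScaleAbs(a,alpha=1.6)
cv2.imwrite('pics/top0c.png',cv2.resize(a,None,fx=4.4,fy=4.4,interpolation=cv2.INTER_CUBIC))
a=cv2.imread('pics/scene0.png')[140:300,180:370]; a=cv2.convertScaleAbs(a,alpha=1.6)
cv2.imwrite('pics/scene0c.png',cv2.resize(a,None,fx=3.7,fy=3.7,interpolation=cv2.INTER_CUBIC))
E
```

```text
(no output)
```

View pics/top0c.png

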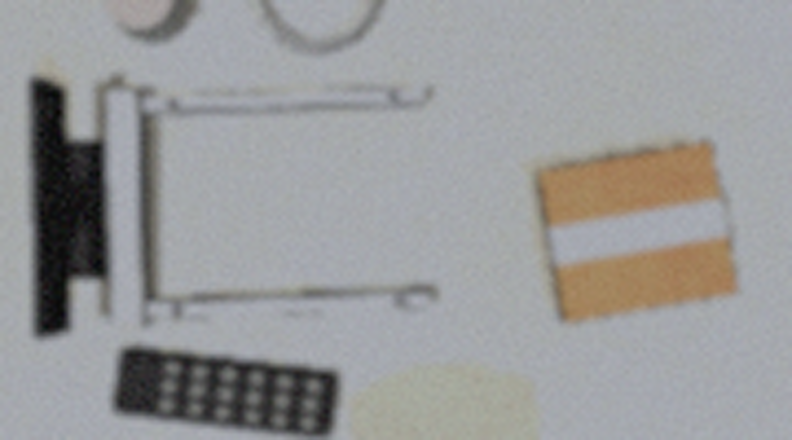

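View pics/scene0c.png

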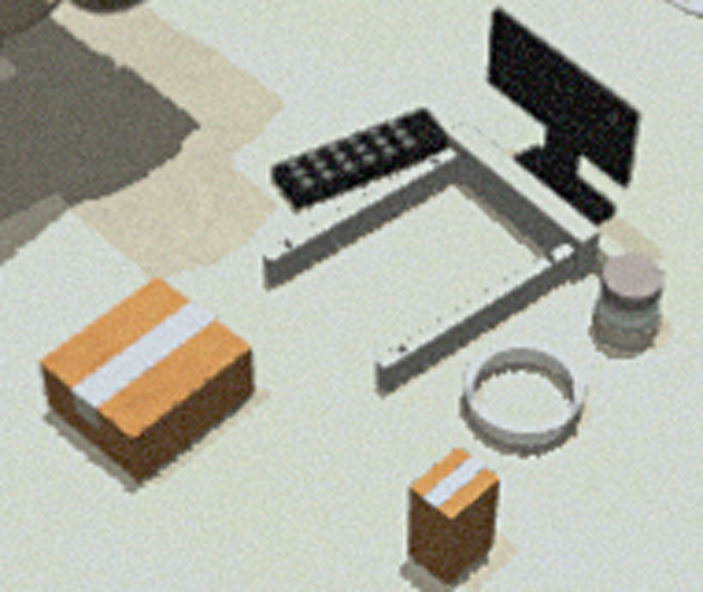

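```bash
cat > fit.py <<'E'
from h import *
from scipy.optimize import least_squares
np.set_printoptions(precision=4,suppress=True)
def up(c,s,o): return (np.array(c,float)+.5)/s-.5+np.array(o)
def tf(p,L):
    c,s=np.cos(p[2]),np.sin(p[2]); L=np.array(L,float)
    return np.c_[p[0]+c*L[:,0]-s*L[:,1], p[1]+s*L[:,0]+c*L[:,1], L[:,2]]
def fit(obs,p0):
    f=lambda p:np.concatenate([(proj(fn,tf(p,L))-px).ravel() for fn,L,px in obs])
    r=least_squares(f,p0,loss='soft_l1'); return r.x,f(r.x).reshape(-1,2)
CL=[[.055,.048,.05],[.055,-.048,.05],[-.055,-.048,.05],[-.055,.048,.05]]
E
cat > m0.py <<'E'
from fit import *
# lane x ~ +y world: yaw ~ pi/2; lane y = towards robot = -x world
# carton corners: front-far, back-far, back-near, front-near (lane y+ = near)
ct=up([[541,170],[712,142],[737,293],[562,321]],4.4,[170,195])
cl=[[.055,-.048,.05],[-.055,-.048,.05],[-.055,.048,.05],[.055,.048,.05]]
cs=up([[250,350],[135,435],[43,363],[158,280]],3.7,[180,140])
c0=onz('top0',ct,.05); print(c0)
for o in ([('top0',cl,ct)],[('scene0',cl,cs)],[('top0',cl,ct),('scene0',cl,cs)]):
    print('carton',*fit(o,[c0[:,0].mean(),c0[:,1].mean(),1.6]))
lt=up([[158,115],[430,104],[437,292],[160,301]],4.4,[170,195])
ll=[[-.0,-.06,.028],[-.18,-.06,.028],[-.18,.06,.028],[0,.06,.028]]
ls=up([[378,365],[265,260],[598,237]],3.7,[180,140])
lsl=[[-.18,-.07,.028],[-.18,.07,.028],[.02,-.075,.04]]
print(onz('top0',lt,.028))
for o in ([('top0',ll,lt)],[('scene0',lsl,ls)],[('top0',ll,lt),('scene0',lsl,ls)]):
    p,r=fit(o,[.5,.2,1.6]); print('lane',p,r)
import sys
E
python3 m0.py
```

```text
[[ 0.5536 -0.0706  0.05  ]
 [ 0.5687 -0.1781  0.05  ]
 [ 0.4744 -0.1905  0.05  ]
 [ 0.4597 -0.0812  0.05  ]]
carton [ 0.5141 -0.1301  1.701 ] [[-0.4817 -0.3513]
 [ 0.0919 -0.0649]
 [ 0.1296  0.2814]
 [ 0.2177  0.1194]]
carton [ 0.5187 -0.131   1.7193] [[ 1.2239 -0.4825]
 [-0.2171  1.5986]
 [-1.0691  0.0557]
 [ 0.1785 -0.8849]]
carton [ 0.5154 -0.1301  1.7089] [[-0.5863 -0.6473]
 [-0.0669 -0.6698]
 [ 0.2403 -0.3752]
 [ 0.3847 -0.2245]
 [ 0.7573 -1.196 ]
 [-0.9759  0.5644]
 [-1.4488 -1.1241]
 [ 0.0439 -1.7521]]
[[ 0.5947  0.1705  0.028 ]
 [ 0.5979 -0.0021  0.028 ]
 [ 0.4788 -0.004   0.028 ]
 [ 0.4774  0.1703  0.028 ]]
lane [0.5362 0.1737 1.5829] [[-1.4109 -0.4739]
 [ 1.2362 -0.1724]
 [ 1.096   0.1342]
 [-0.9426  0.4849]]
lane [0.543  0.1762 1.5643] [[ 0.2763  1.8234]
 [-1.4761 -1.5128]
 [ 0.6562 -0.2672]]
lane [0.5378 0.1756 1.5803] [[-2.0533 -1.035 ]
 [ 0.5982 -0.5631]
 [ 0.3394 -0.2579]
 [-1.704  -0.0797]
 [-0.1485  1.1701]
 [-2.5168 -1.7242]
 [-0.6005 -1.5335]]
```

The carton sits about 25 mm towards the near side and is turned about 7° from the lane. My plan is to shove it sideways with both open fingertips to square and centre it, then push it down the lane from behind. I'll move above its near side first and look with the wrist camera.

Call:
carry_out(steps=[[[4,6,0],[0,0,-0.05]],[[8,12,0],[0,0,-0.1]],[[12,18,0],[0,0,-0.15]],[[16,24,0],[0,0,-0.2]],[[20,30,0],[0,0,-0.25]],[[22,34,0],[0,0,-0.297]],[[24,37,0],[0,0,-0.297]],[[24,37,0],[0,0,-0.297]],[[24,37,0],[0,0,-0.297]]], gripper=0)

```text
time: 1.23
tcp_pos: [0.3984, -0.1306, 0.2301]
eef_rot: [3.142, 0.016, -0.001]
wrist_force: [0.2, -0.3, 0.7]
width: 1.002
```

```bash
python3 - <<'E'
from fit import *
s=read_state(); print(s['time'],s['tcp_pos'],s['eef_rot'],s['joint_positions'])
snap('wrist','w1'); print(np.load('w1.npz')['T'],np.load('w1.npz')['K'])
a=cv2.imread('pics/w1.png'); cv2.imwrite('pics/w1b.png',cv2.resize(cv2.convertScaleAbs(a,alpha=1.3),(800,600),interpolation=cv2.INTER_CUBIC))
E
```

```text
1.225 [ 0.3984 -0.1306  0.2301] [ 3.1415  0.0165 -0.0008] [-0.5977  0.077   1.7877 -0.0003  1.2773  0.9627]
[[ 0.011   0.9653  0.2608  0.4657]
 [-0.9999  0.0109  0.0019 -0.1314]
 [-0.001  -0.2608  0.9654  0.3725]
 [ 0.      0.      0.      1.    ]] [[337.9687   0.     279.035 ]
 [  0.     337.9687 206.8895]
 [  0.       0.       1.    ]]
```

View pics/w1b.png

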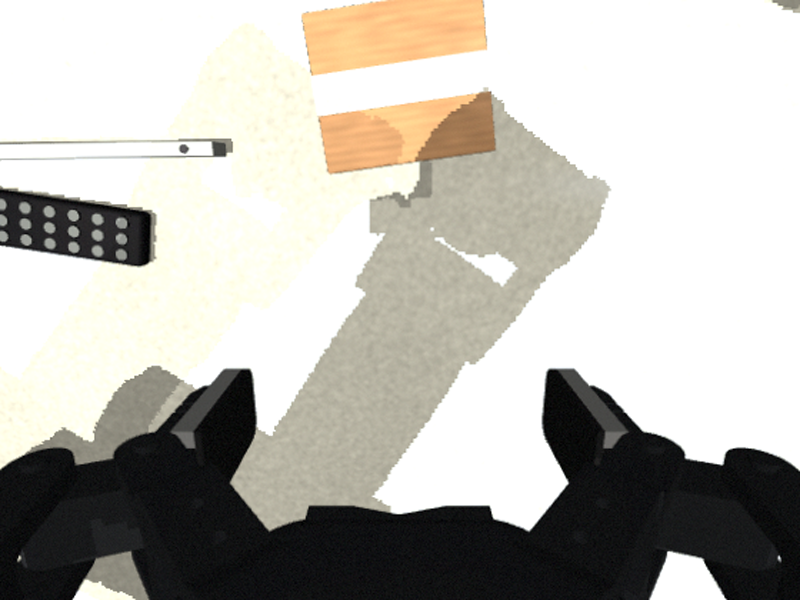

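The wrist view (800 px wide) shows the carton's near lid corners at (328,173) and (495,150), and the near rail's mouth end at (225,147). I'll cross-check these against the other cameras.

```bash
python3 - <<'E'
from fit import *
a=up([[329,173],[495,150]],1/0.7,[0,0]); print(onz('w1',a,.05))
print(onz('w1',up([[212,141],[214,156]],1/.7,[0,0]),.028), onz('w1',up([[0,143],[0,158]],1/.7,[0,0]),.028))
print('pred',tf([.5141,-.1301,1.705],[[.055,.048,.05],[-.055,.048,.05]]), tf([.537,.175,1.581],[[-.18,.06,.028],[-.18,.07,.028]]))
a=cv2.imread('pics/w1.png'); 
a=a[70:130,0:190]; cv2.imwrite('pics/w1c.png',cv2.resize(cv2.convertScaleAbs(a,alpha=.8),None,fx=4,fy=4,interpolation=cv2.INTER_CUBIC))
E
```

```text
[[ 0.4605 -0.0858  0.05  ]
 [ 0.4761 -0.1926  0.05  ]]
[[ 0.4808 -0.0031  0.028 ]
 [ 0.4709 -0.0036  0.028 ]] [[0.4791 0.1455 0.028 ]
 [0.4691 0.1475 0.028 ]]
pred [[ 0.4592 -0.082   0.05  ]
 [ 0.4739 -0.191   0.05  ]] [[ 0.4788 -0.0056  0.028 ]
 [ 0.4688 -0.0057  0.028 ]]
```

View pics/w1c.png

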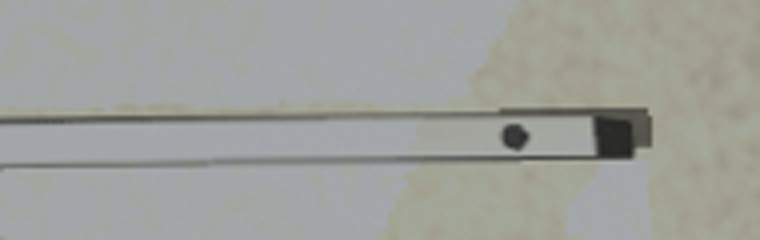

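Call:
carry_out(steps=[[[0,0,-5],[0,0,0]],[[0,0,-10],[0,0,0]],[[0,0,-15],[0,0,0]],[[1,0,-18.5],[0,0,0]],[[2,0,-19.4],[0,0,0]],[[3,0,-19.4],[0,0,0]],[[4,0,-19.4],[0,0,0]],[[4,0,-19.4],[0,0,0]]])

```text
time: 2.28
tcp_pos: [0.4396, -0.1308, 0.0372]
eef_rot: [3.14, 0.016, 0.003]
wrist_force: [0.0, 0.1, 0.2]
width: 1.0
```

```bash
python3 - <<'E'
from fit import *
s=read_state(); print(s['time'],s['tcp_pos'],s['eef_rot'],s['wrist_force'])
snap('scene','s2')
a=cv2.imread('pics/s2.png')[160:300,150:350]; cv2.imwrite('pics/s2b.png',cv2.resize(cv2.convertScaleAbs(a,alpha=1.6),None,fx=4,fy=4,interpolation=cv2.INTER_CUBIC))
E
```

```text
2.275 [ 0.4396 -0.1308  0.0372] [3.1403 0.0162 0.003 ] [0.041  0.0555 0.2266]
```

View pics/s2b.png

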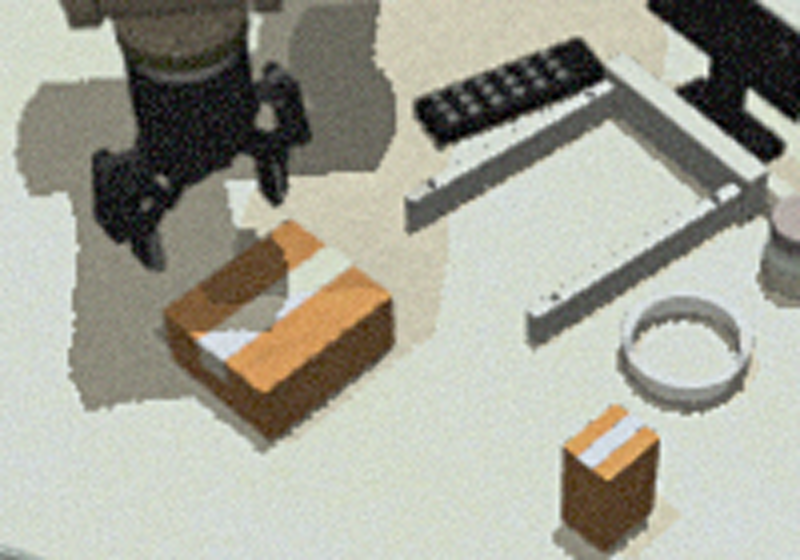

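The open fingertips are just short of the carton's near face, one towards each end. Now the slow sideways push.

Call:
carry_out(steps=[[[0.6,0,0],[0,0,0]],[[1.1,0,0],[0,0,0]],[[1.5,0,0],[0,0,0]],[[1.9,0,0],[0,0,0]],[[2.3,0,0],[0,0,0]],[[2.7,0,0],[0,0,0]],[[3.1,0,0],[0,0,0]],[[3.5,0,0],[0,0,0]],[[3.7,0,0],[0,0,0]],[[3.7,0,0],[0,0,0]]])

```text
time: 3.58
tcp_pos: [0.4756, -0.1305, 0.0363]
eef_rot: [-3.142, -0.015, 0.0]
wrist_force: [0.0, -0.9, 0.2]
width: 0.999
```

```bash
python3 - <<'E'
from fit import *
s=read_state(); print(s['time'],s['tcp_pos'],s['eef_rot'],s['wrist_force'])
snap('top','t3')
a=cv2.imread('pics/t3.png')[195:295,170:350]; a=cv2.convertScaleAbs(a,alpha=1.6)
cv2.imwrite('pics/t3c.png',cv2.resize(a,None,fx=4.4,fy=4.4,interpolation=cv2.INTER_CUBIC))
E
```

```text
3.575 [ 0.4756 -0.1305  0.0363] [-3.1415 -0.0155  0.    ] [ 0.0034 -0.9122  0.1554]
```

View pics/t3c.png

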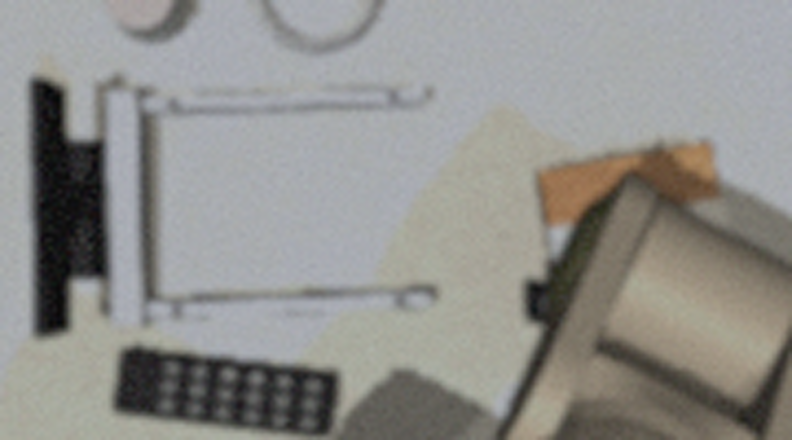

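The far lid corners are still at (541,170) and (712,142), so the carton has hardly moved. I'll look from the side.

```bash
python3 - <<'E'
from fit import *
for n in('scene','wrist'):
    snap(n,n+'4')
a=cv2.imread('pics/scene4.png')[160:300,150:350]; cv2.imwrite('pics/scene4b.png',cv2.resize(cv2.convertScaleAbs(a,alpha=1.6),None,fx=4,fy=4,interpolation=cv2.INTER_CUBIC))
E
```

```text
(no output)
```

View pics/scene4b.png

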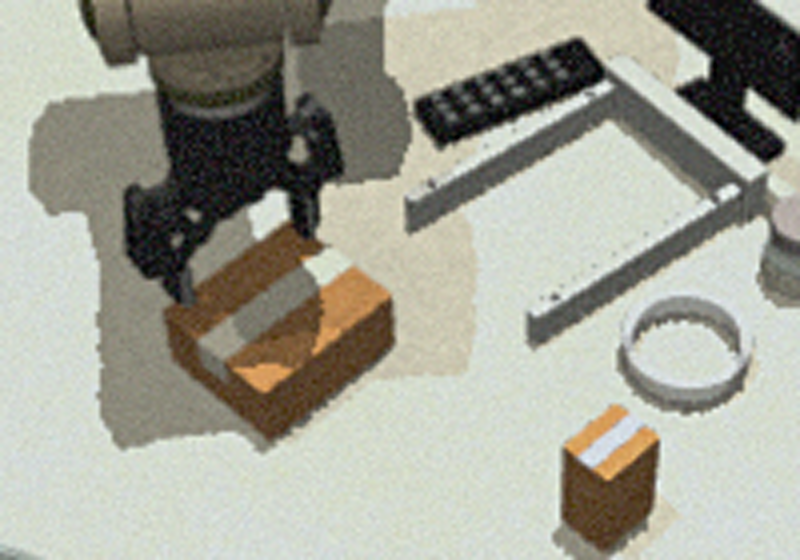

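View pics/wrist4.png

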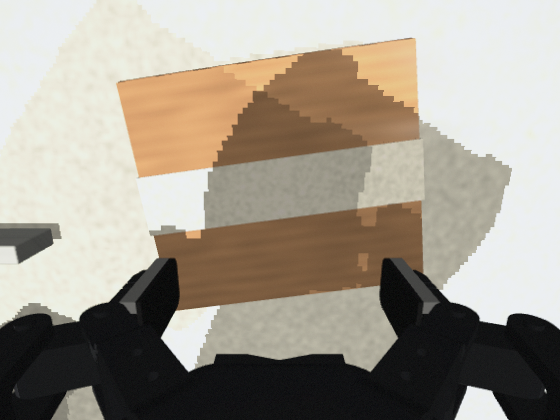

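```bash
python3 - <<'E'
from fit import *
print(onz('wrist4',[[118,82],[415,38],[177,311],[423,278]],.05))
z=np.load('wrist4.npz'); d=z['d']
for px in [(165,265),(170,300),(150,290),(395,265),(390,300),(420,295),(300,250),(300,340)]:
    dd=d[px[1],px[0]]; o,r=ray('wrist4',[px]); print(px,dd,o+r[0]*dd)
# pad depth row scan
a=cv2.imread('pics/wrist4.png')[220:360,80:280]; cv2.imwrite('pics/w4c.png',cv2.resize(cv2.convertScaleAbs(a,alpha=1.5,beta=20),None,fx=4,fy=4,interpolation=cv2.INTER_CUBIC))
E
```

```text
[[ 0.5541 -0.0729  0.05  ]
 [ 0.5697 -0.1785  0.05  ]
 [ 0.4609 -0.0879  0.05  ]
 [ 0.4777 -0.1924  0.05  ]]
(165, 265) 0.12804003 [ 0.4876 -0.0884  0.0609]
(170, 300) 0.13047135 [ 0.4734 -0.0896  0.0622]
(150, 290) 0.11299464 [ 0.4859 -0.0885  0.0769]
(395, 265) 0.12769763 [ 0.4886 -0.1757  0.0611]
(390, 300) 0.12950508 [ 0.4748 -0.1746  0.0629]
(420, 295) 0.10776394 [ 0.4878 -0.177   0.082 ]
(300, 250) 0.13807487 [ 0.4898 -0.1403  0.05  ]
(300, 340) 0.20838529 [ 0.409  -0.1455 -0.0011]
```

View pics/w4c.png

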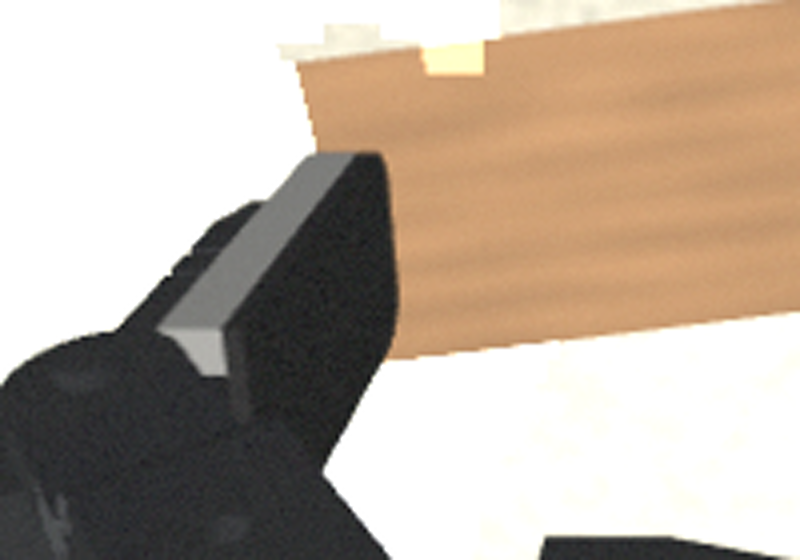

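```bash
python3 - <<'E'
from fit import *
for fn,tz,tx,ty in (('w1',.2301,.3984,-.1306),('wrist4',.0363,.4756,-.1305)):
    z=np.load(fn+'.npz'); d=z['d']
    v,u=np.mgrid[200:420:1,60:520:1]; px=np.c_[u.ravel(),v.ravel()]
    o,r=ray(fn,px); P=o+r*d[v,u].ravel()[:,None]; P-= [tx,ty,tz]
    m=(P[:,2]>(-.0 if fn=='w1' else .0)-.05)&(d[v,u].ravel()>0)
    if fn!='w1': m&=(P[:,2]>.016)
    Q=P[m]; 
    L=Q[(Q[:,1]>0.02)]; R=Q[Q[:,1]<-.02]
    for n,S in(('L',L),('R',R)):
        i=np.argsort(S[:,2])[:3000]
        print(fn,n,'zmin',np.percentile(S[:,2],[0,1,5,10]), 'x',S[i,0].min(),S[i,0].max(),'y',S[i,1].min(),S[i,1].max())
E
```

```text
w1 L zmin [0.0117 0.0168 0.0247 0.0321] x -0.010902650023530247 0.012641512965361978 y 0.04062121794878687 0.05553147877436877
w1 R zmin [0.012  0.0173 0.0263 0.0351] x -0.009798239421724309 0.013807629172938873 y -0.05806131173308038 -0.04309705411967105
wrist4 L zmin [0.016  0.0185 0.0257 0.0331] x -0.010716268922297933 0.012577372066842674 y 0.0406295840227754 0.05519330916627685
wrist4 R zmin [0.016  0.0189 0.0276 0.036 ] x -0.009767615077660385 0.013564205079796388 y -0.057990375239969444 -0.043216428656485284
```

The depth data puts the open fingertips about 12 mm above the TCP, level with the lid at z≈0.05, rather than 25 mm below it. The fingers are skimming the lid, so I'll lift straight up, back off and measure the fingertips at the closure I mean to use.

Call:
carry_out(steps=[[[0,0,1],[0,0,0]],[[0,0,4],[0,0,0]],[[-3,0,8],[0,0,0]],[[-7.6,0,10],[0,0,0]],[[-7.6,0,10],[0,0,0]]])

```text
time: 4.35
tcp_pos: [0.3985, -0.1306, 0.1382]
eef_rot: [3.14, 0.013, 0.004]
wrist_force: [0.6, -0.2, -0.8]
width: 1.004
```

```bash
cat > tips.py <<'E'
from fit import *
def tips(fn):
    s=read_state(); t=s['tcp_pos']; snap('wrist',fn); print(s['time'],t,s['wrist_force'],s['width'])
    z=np.load(fn+'.npz'); d=z['d']; v,u=np.mgrid[150:420,60:520]; px=np.c_[u.ravel(),v.ravel()]
    o,r=ray(fn,px); dd=d[v,u].ravel(); P=(o+r*dd[:,None]); m=(dd>0)&(P[:,2]>.056)&(P[:,0]<t[0]+.03)&(abs(P[:,0]-t[0])<.02); P=P[m]-t; q=px[m]
    for S,qq in((P[P[:,1]>0.0],q[P[:,1]>0]),(P[P[:,1]<0],q[P[:,1]<0])):
        i=np.argsort(S[:,2])[:200]; print('z',np.percentile(S[:,2],[0,1]),'x',S[i,0].min(),S[i,0].max(),'y',S[i,1].min(),S[i,1].max(),qq[i].mean(0))
E
python3 -c "
from tips import *; tips('w5')"
```

```text
4.35 [ 0.3985 -0.1306  0.1382] [ 0.6248 -0.2197 -0.7569] 1.0043147041751304
z [0.0119 0.0176] x -0.009735943521260115 0.012094901912057088 y 0.040793917527415485 0.04791581739234302 [175.11 278.25]
z [0.0124 0.0182] x -0.009447015909182732 0.012844116390485716 y -0.05051268551549973 -0.04349919326249524 [382.955 278.87 ]
```

Call:
carry_out(steps=[[[0,0,0],[0,0,0]],[[0,0,0],[0,0,0]],[[0,0,0],[0,0,0]],[[0,0,0],[0,0,0]],[[0,0,0],[0,0,0]],[[0,0,0],[0,0,0]]], gripper=90)

```text
time: 5.15
tcp_pos: [0.3996, -0.1305, 0.1363]
eef_rot: [-3.142, -0.015, 0.0]
wrist_force: [-0.5, 0.3, -0.1]
width: 0.645
```

```bash
python3 -c "
from tips import *; tips('w6')"
```

```text
5.15 [ 0.3996 -0.1305  0.1363] [-0.474   0.3291 -0.0604] 0.6454244873505437
z [0.0029 0.0111] x -0.009820181175895837 0.012486743580459203 y 0.025763469952522475 0.03763701816942917 [213.03  266.645]
z [0.0033 0.0114] x -0.00932786889707743 0.013444595206091814 y -0.040368443381544716 -0.028492249147807402 [345.105 266.12 ]
```

View pics/w6.png

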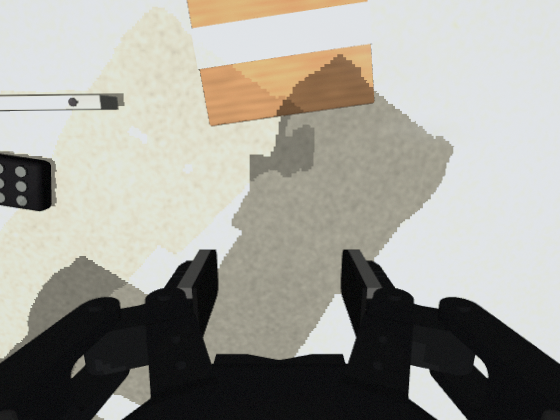

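The tips at this 55 mm opening are 3 mm above the TCP, so I'll go by that measurement rather than the stated overhang. For the new attempt I'll use a slightly narrower opening and put the tips about 20 mm above the table.

Call:
carry_out(steps=[[[0,-0.5,-4],[0,0,0]],[[0,-0.5,-8],[0,0,0]],[[0,-0.5,-11],[0,0,0]],[[0,-0.5,-12.4],[0,0,0]],[[1,-0.5,-12.4],[0,0,0]],[[2,-0.5,-12.4],[0,0,0]],[[3,-0.5,-12.4],[0,0,0]],[[4,-0.5,-12.4],[0,0,0]],[[4.4,-0.5,-12.4],[0,0,0]],[[4.4,-0.5,-12.4],[0,0,0]]], gripper=30)

```text
time: 6.45
tcp_pos: [0.4437, -0.1354, 0.0123]
eef_rot: [-3.142, -0.016, 0.0]
wrist_force: [0.3, -0.5, 0.2]
width: 0.882
```

```bash
python3 - <<'E'
from fit import *
s=read_state(); print(s['time'],s['tcp_pos'],s['eef_rot'],s['wrist_force'])
snap('scene','s7')
a=cv2.imread('pics/s7.png')[160:300,150:350]; cv2.imwrite('pics/s7b.png',cv2.resize(cv2.convertScaleAbs(a,alpha=1.6),None,fx=4,fy=4,interpolation=cv2.INTER_CUBIC))
E
```

```text
6.45 [ 0.4437 -0.1354  0.0123] [-3.1415 -0.0159  0.0001] [ 0.3272 -0.4592  0.1627]
```

View pics/s7b.png

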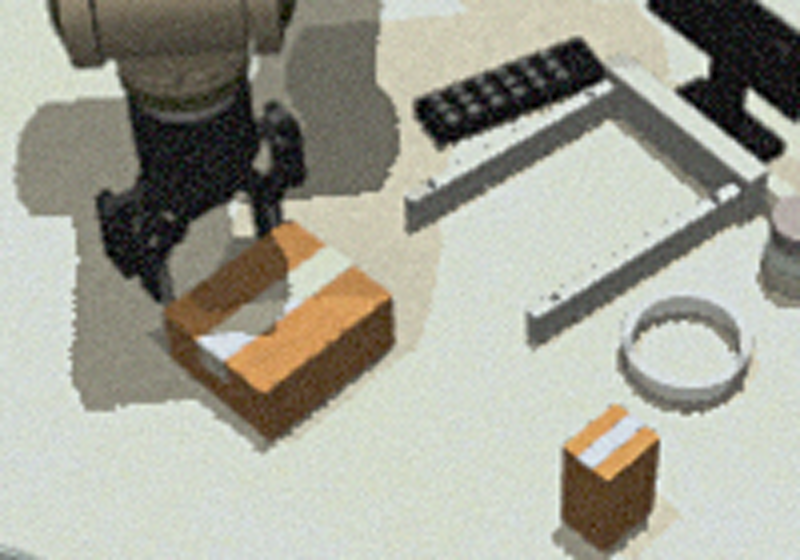

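The fingers are now hidden behind the near face, below lid height. Pushing now.

Call:
carry_out(steps=[[[0.4,0,0],[0,0,0]],[[0.8,0,0],[0,0,0]],[[1.2,0,0],[0,0,0]],[[1.6,0,0],[0,0,0]],[[2.0,0,0],[0,0,0]],[[2.4,0,0],[0,0,0]],[[2.8,0,0],[0,0,0]],[[3.0,0,0],[0,0,0]],[[3.0,0,0],[0,0,0]]])

```text
time: 7.62
tcp_pos: [0.474, -0.1357, 0.0124]
eef_rot: [3.141, 0.015, 0.001]
wrist_force: [-0.4, 0.3, 0.3]
width: 0.881
```

```bash
python3 - <<'E'
from fit import *
s=read_state(); print(s['time'],s['tcp_pos'],s['eef_rot'],s['wrist_force'])
snap('wrist','w8')
E
```

```text
7.625 [ 0.474  -0.1357  0.0124] [3.1412 0.0152 0.0015] [-0.4315  0.3277  0.2884]
```

View pics/w8.png

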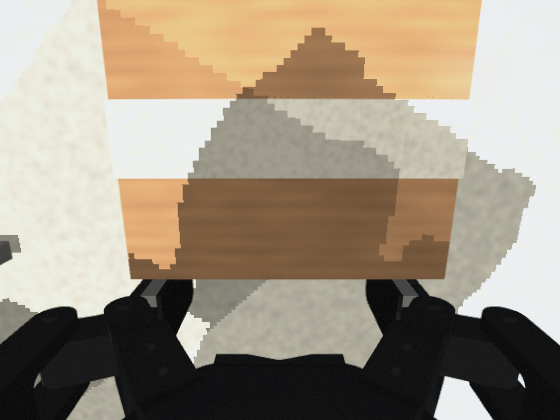

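The carton is now square to the fingertips, with its near lid edge level from (131,279) to (446,279).

```bash
python3 - <<'E'
from fit import *
P=onz('w8',[[131,279],[446,279],[119,179],[458,179],[108,99],[469,99]],.05); print(P)
print(onz('w8',[[14,237],[2,237]],.0))
E
```

```text
[[ 0.4868 -0.0862  0.05  ]
 [ 0.4879 -0.1943  0.05  ]
 [ 0.5215 -0.086   0.05  ]
 [ 0.5226 -0.1932  0.05  ]
 [ 0.5457 -0.0854  0.05  ]
 [ 0.5468 -0.1931  0.05  ]]
[[ 0.4827 -0.0062  0.    ]
 [ 0.4826 -0.0001  0.    ]]
```

Call:
carry_out(steps=[[[0.3,0,0],[0,0,0]],[[0.5,0,0],[0,0,0]],[[0.65,0,0],[0,0,0]],[[0.65,0,0],[0,0,0]],[[-1,0,0],[0,0,0]],[[-4,0,0],[0,0,0]],[[-8,0,2],[0,0,0]],[[-9,0,8],[0,0,0]],[[-9,0,13],[0,0,0]],[[-9,0,13],[0,0,0]]])

```text
time: 8.93
tcp_pos: [0.3853, -0.1367, 0.1455]
eef_rot: [3.137, 0.015, 0.011]
wrist_force: [-0.2, 0.6, -1.0]
width: 0.884
```

```bash
python3 - <<'E'
from fit import *
s=read_state(); print(s['time'],s['tcp_pos'],s['eef_rot'],s['wrist_force'])
snap('wrist','w9'); snap('top','t9');snap('scene','s9')
a=cv2.imread('pics/t9.png')[195:295,170:350]; a=cv2.convertScaleAbs(a,alpha=1.6)
cv2.imwrite('pics/t9c.png',cv2.resize(a,None,fx=4.4,fy=4.4,interpolation=cv2.INTER_CUBIC))
a=cv2.imread('pics/s9.png')[160:300,150:350]; cv2.imwrite('pics/s9b.png',cv2.resize(cv2.convertScaleAbs(a,alpha=1.6),None,fx=4,fy=4,interpolation=cv2.INTER_CUBIC))
E
```

```text
8.925 [ 0.3853 -0.1367  0.1455] [3.1367 0.0151 0.0114] [-0.1504  0.5957 -1.0107]
```

View pics/t9c.png

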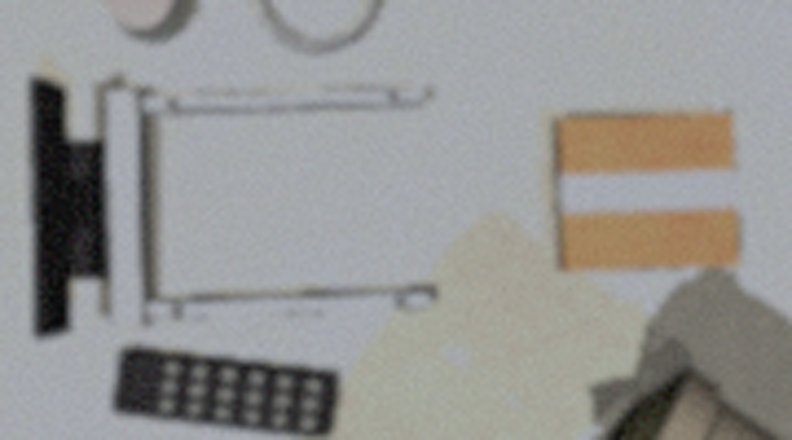

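View pics/w9.png

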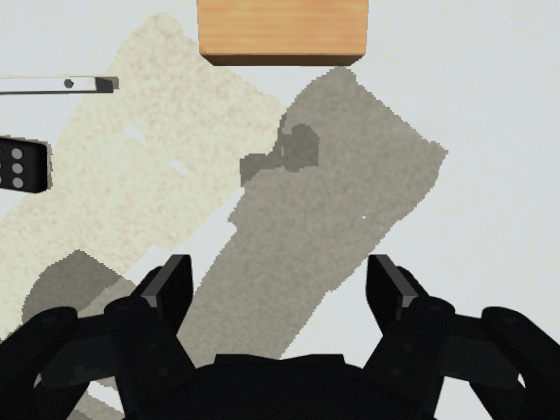

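View pics/s9b.png

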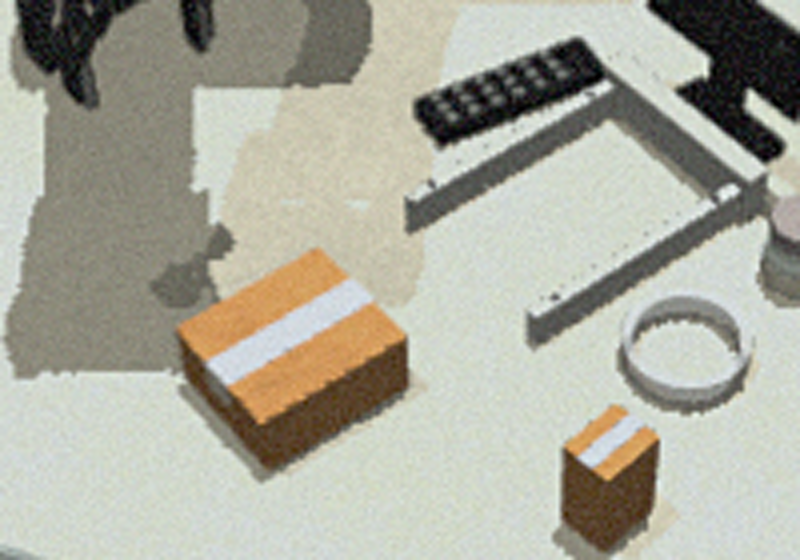

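In the top crop the carton is squared up, with lid corners at (558,117), (733,112), (740,265) and (562,270). It stands about on the centreline.

```bash
python3 - <<'E'
from fit import *
ct=up([[558,117],[733,112],[740,265],[562,270]],4.4,[170,195])
cl=[[.055,-.048,.05],[-.055,-.048,.05],[-.055,.048,.05],[.055,.048,.05]]
p,r=fit([('top9' if 0 else 't9',cl,ct)],[.54,-.14,1.58]); print('carton',p,r.round(1).tolist())
M=onz('t9',up([[158,115],[430,104],[437,292],[160,301]],4.4,[170,195]),.028); print(M)
near=onz('w9',[[200,54],[366,54]],.05); print('wrist near edge',near)
print('rail',onz('w9',[[97,79],[97.5,90]],.028), onz('w9',[[0,80.5],[0,92]],.028))
for yaw in(1.578,1.582,1.586):
  mx=(M[1,0]+M[2,0])/2; my=(M[1,1]+M[2,1])/2
  d=p[:2]-[mx,my]; print('lane y',d@[-np.sin(yaw),np.cos(yaw)],'x from mouth',d@[np.cos(yaw),np.sin(yaw)])
E
```

```text
carton [ 0.5391 -0.1373  1.5763] [[-0.0, -0.1], [0.0, -0.1], [-0.2, 0.1], [0.2, 0.1]]
[[ 0.5947  0.1705  0.028 ]
 [ 0.5979 -0.0021  0.028 ]
 [ 0.4788 -0.004   0.028 ]
 [ 0.4774  0.1703  0.028 ]]
wrist near edge [[ 0.4922 -0.0856  0.05  ]
 [ 0.4934 -0.1944  0.05  ]]
rail [[ 0.4786 -0.0047  0.028 ]
 [ 0.471  -0.0042  0.028 ]] [[0.4777 0.0678 0.028 ]
 [0.4696 0.0693 0.028 ]]
lane y 0.00017965397040718418 x from mouth -0.13420102959178956
lane y 0.0007164552200679921 x from mouth -0.134199237371019
lane y 0.0012532450064605633 x from mouth -0.1341952979653134
```

```bash
python3 - <<'E'
from fit import *
print(onz('t9',[[388,199],[443,199]],.1),onz('t9',[[388,199],[443,199]],.05))
s=read_state(); print(s['joint_positions'],s['tcp_pos'])
E
```

```text
[[ 0.6371 -0.3235  0.1   ]
 [ 0.6339 -0.4694  0.1   ]] [[ 0.6425 -0.3375  0.05  ]
 [ 0.6392 -0.4898  0.05  ]]
[-0.6295  0.1562  1.9521  0.0002  1.0342  0.9315] [ 0.3834 -0.1353  0.1415]
```

Call:
carry_out(steps=[[[2,-3,1],[0,0,0.17]],[[4,-6,1],[0,0,0.34]],[[6,-8,1],[0,0,0.51]],[[8,-9,1],[0,0,0.68]],[[10,-9.8,1],[0,0,0.85]],[[12,-9.8,1],[0,0,1.02]],[[14,-9.8,1],[0,0,1.19]],[[15.5,-9.8,1],[0,0,1.36]],[[15.5,-9.8,1],[0,0,1.53]],[[15.5,-9.8,1],[0,0,1.571]]], gripper=90)

```text
time: 10.32
tcp_pos: [0.5383, -0.2331, 0.1501]
eef_rot: [-2.205, -2.234, 0.001]
wrist_force: [-0.6, 0.3, -0.4]
width: 0.648
```

```bash
python3 - <<'E'
from fit import *
s=read_state(); print(s['time'],s['tcp_pos'],s['eef_rot'],s['joint_positions'],s['width'])
snap('wrist','w10')
E
```

```text
10.325 [ 0.5383 -0.2331  0.1501] [-2.2046 -2.2336  0.0007] [-0.6083  0.5182  1.4118  0.0001  1.2149 -0.6213] 0.6483105877813345
```

View pics/w10.png

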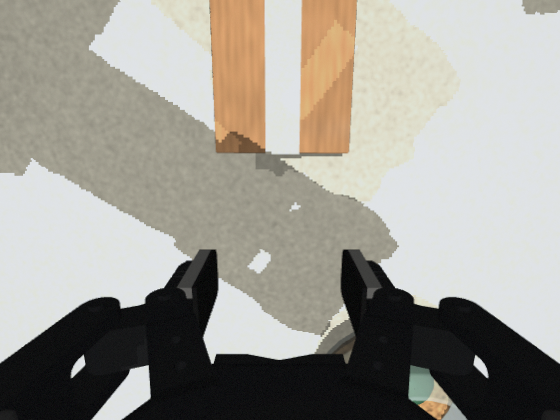

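The carton's back edge is level from (217,153) to (350,153) and centred between the fingers at columns 217 and 342. I'll descend and push until the front is just short of the mouth, then check.

Call:
carry_out(steps=[[[0,0,-5],[0,0,0]],[[0,0,-9],[0,0,0]],[[0,0,-12.3],[0,0,0]],[[0,0.5,-12.3],[0,0,0]],[[0,1.3,-12.3],[0,0,0]],[[0,2.1,-12.3],[0,0,0]],[[0,2.7,-12.3],[0,0,0]],[[0,3.2,-12.3],[0,0,0]],[[0,3.8,-12.3],[0,0,0]],[[0,4.4,-12.3],[0,0,0]]])

```text
time: 11.62
tcp_pos: [0.539, -0.19, 0.03]
eef_rot: [2.209, 2.231, -0.0]
wrist_force: [0.2, -5.4, 4.5]
width: 0.642
```

Call:
carry_out(steps=[[[0,0.7,0],[0,0,0]],[[0,1.4,0],[0,0,0]],[[-0.03,2.1,0],[0,0,0]],[[-0.03,2.8,0],[0,0,0]],[[-0.05,3.5,0],[0,0,0]],[[-0.05,4.2,0],[0,0,0]],[[-0.05,4.7,0],[0,0,0]],[[-0.05,5.0,0],[0,0,0]],[[-0.05,5.0,0],[0,0,0]]])

```text
time: 12.75
tcp_pos: [0.5384, -0.1396, 0.0297]
eef_rot: [2.209, 2.232, 0.001]
wrist_force: [0.4, -4.3, 2.5]
width: 0.648
```

```bash
python3 - <<'E'
from fit import *
s=read_state(); print(s['time'],s['tcp_pos'],s['eef_rot'],s['wrist_force'])
snap('wrist','w11'); snap('top','t11');snap('scene','s11')
a=cv2.imread('pics/t11.png')[195:295,170:350]; a=cv2.convertScaleAbs(a,alpha=1.6)
cv2.imwrite('pics/t11c.png',cv2.resize(a,None,fx=4.4,fy=4.4,interpolation=cv2.INTER_CUBIC))
a=cv2.imread('pics/s11.png')[160:300,150:350]; cv2.imwrite('pics/s11b.png',cv2.resize(cv2.convertScaleAbs(a,alpha=1.6),None,fx=4,fy=4,interpolation=cv2.INTER_CUBIC))
E
```

```text
12.75 [ 0.5384 -0.1396  0.0297] [2.2094 2.2316 0.0006] [ 0.3707 -4.3192  2.5155]
```

View pics/t11c.png

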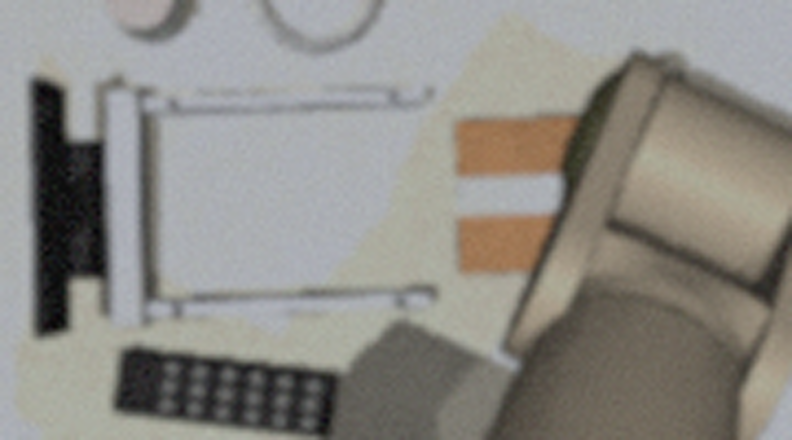

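View pics/w11.png

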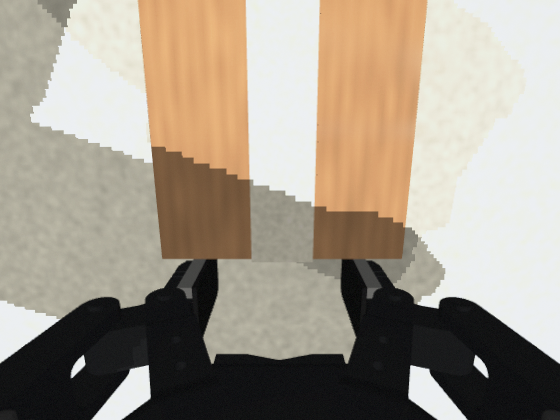

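View pics/s11b.png

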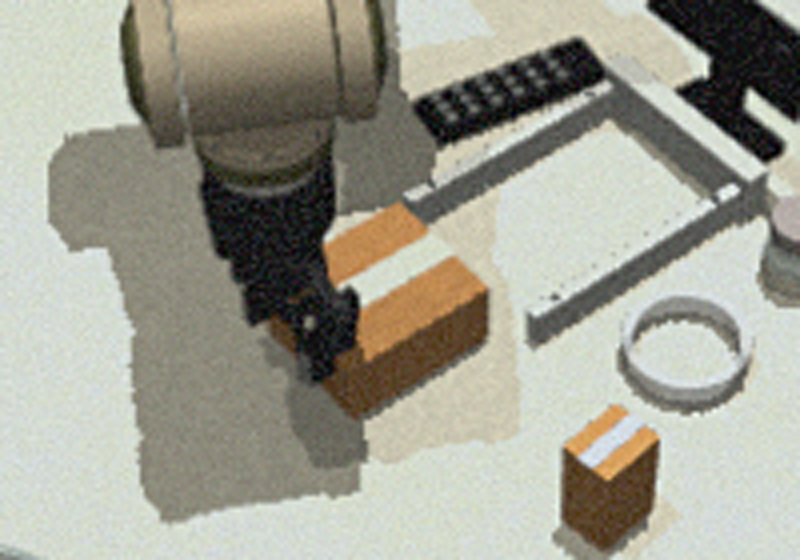

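```bash
python3 - <<'E'
from fit import *
P=onz('t11',up([[456,122],[460,272],[577,117]],4.4,[170,195]),.05); print(P)
print('yaw from far edge',np.arctan2(*(P[0]-P[2])[[1,0]]),'front mid',P[:2].mean(0), 'lane ctr x there',.5384+.0112*.02)
W=onz('w11',[[163,258.5],[403,258.5],[138,0],[428,0]],.05); print(W)
print([np.arctan2(*(W[i+2]-W[i])[[1,0]]) for i in(0,1)], (W[0]+W[1])/2)
E
```

```text
[[ 0.5848 -0.0182  0.05  ]
 [ 0.4914 -0.0186  0.05  ]
 [ 0.5862 -0.094   0.05  ]]
yaw from far edge 1.5900014268609903 front mid [ 0.5381 -0.0184  0.05  ] lane ctr x there 0.538624
[[ 0.4942 -0.1293  0.05  ]
 [ 0.5882 -0.1284  0.05  ]
 [ 0.4929 -0.0389  0.05  ]
 [ 0.5871 -0.0378  0.05  ]]
[np.float64(1.5848940327144636), np.float64(1.583527025627339)] [ 0.5412 -0.1289  0.05  ]
```

The carton is centred to within about 0.5 mm and square to within about 0.2°. On into the lane.

Call:
carry_out(steps=[[[0,0.6,0],[0,0,0]],[[-0.02,1.3,0],[0,0,0]],[[-0.03,2.0,0],[0,0,0]],[[-0.03,2.7,0],[0,0,0]],[[-0.04,3.4,0],[0,0,0]],[[-0.05,4.1,0],[0,0,0]],[[-0.05,4.8,0],[0,0,0]],[[-0.06,5.4,0],[0,0,0]],[[-0.07,5.8,0],[0,0,0]],[[-0.07,6.0,0],[0,0,0]]])

```text
time: 14.15
tcp_pos: [0.5373, -0.0793, 0.0293]
eef_rot: [2.21, 2.233, -0.0]
wrist_force: [-0.5, -5.8, 4.4]
width: 0.647
```

Call:
carry_out(steps=[[[0,0.6,0],[0,0,0]],[[-0.02,1.2,0],[0,0,0]],[[-0.03,1.8,0],[0,0,0]],[[-0.03,2.4,0],[0,0,0]],[[-0.04,3.0,0],[0,0,0]],[[-0.05,3.6,0],[0,0,0]],[[-0.05,4.2,0],[0,0,0]],[[-0.06,4.8,0],[0,0,0]],[[-0.06,5,0],[0,0,0]],[[-0.06,5,0],[0,0,0]]])

```text
time: 15.4
tcp_pos: [0.5365, -0.0292, 0.0291]
eef_rot: [-2.21, -2.232, 0.0]
wrist_force: [0.7, -3.1, 1.7]
width: 0.642
```

```bash
python3 - <<'E'
from fit import *
s=read_state(); print(s['time'],s['tcp_pos'],s['eef_rot'],s['wrist_force'])
snap('wrist','w12'); snap('top','t12')
a=cv2.imread('pics/t12.png')[195:295,170:350]; a=cv2.convertScaleAbs(a,alpha=1.6)
cv2.imwrite('pics/t12c.png',cv2.resize(a,None,fx=4.4,fy=4.4,interpolation=cv2.INTER_CUBIC))
E
```

```text
15.4 [ 0.5365 -0.0292  0.0291] [-2.2096 -2.232   0.    ] [ 0.6549 -3.1011  1.6675]
```

View pics/t12c.png

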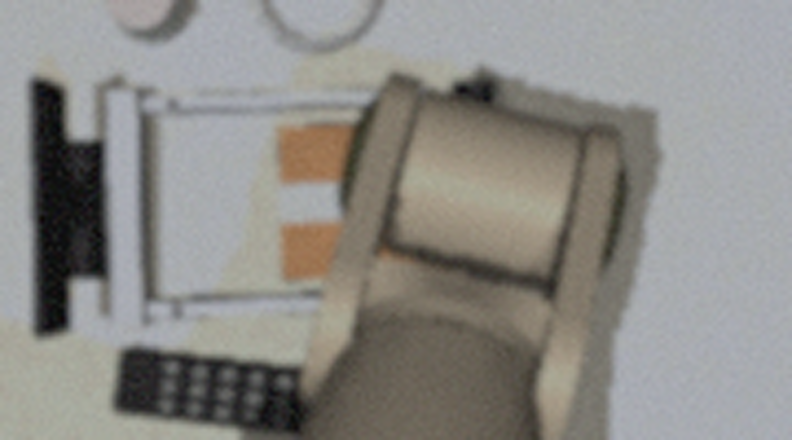

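View pics/w12.png

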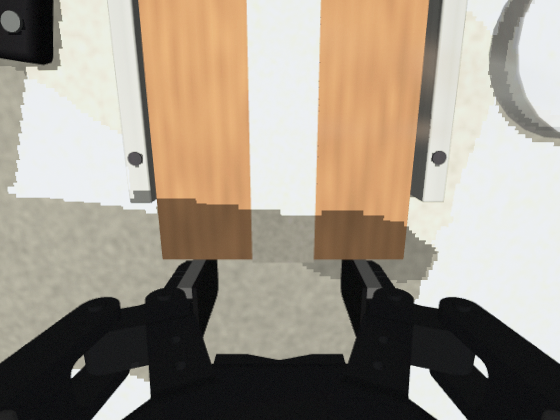

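```bash
python3 - <<'E'
from fit import *
a=cv2.imread('pics/w12.png')[0:220,90:480]; cv2.imwrite('pics/w12c.png',cv2.resize(a,None,fx=2,fy=2,interpolation=cv2.INTER_CUBIC))
P=onz('t12',up([[277,127],[284,280]],4.4,[170,195]),.05); print(P, 'stop edge',onz('t12',up([[140,200]],4.4,[170,195]),.04))
W=onz('w12',[[163,258.5],[404,258.5],[138,0],[429,0]],.05); print(W)
E
```

```text
[[0.5841 0.0934 0.05  ]
 [0.4891 0.0905 0.05  ]] stop edge [[0.5409 0.1804 0.04  ]]
[[ 0.4925 -0.0187  0.05  ]
 [ 0.5865 -0.0177  0.05  ]
 [ 0.4912  0.0714  0.05  ]
 [ 0.5853  0.0724  0.05  ]]
```

View pics/w12c.png

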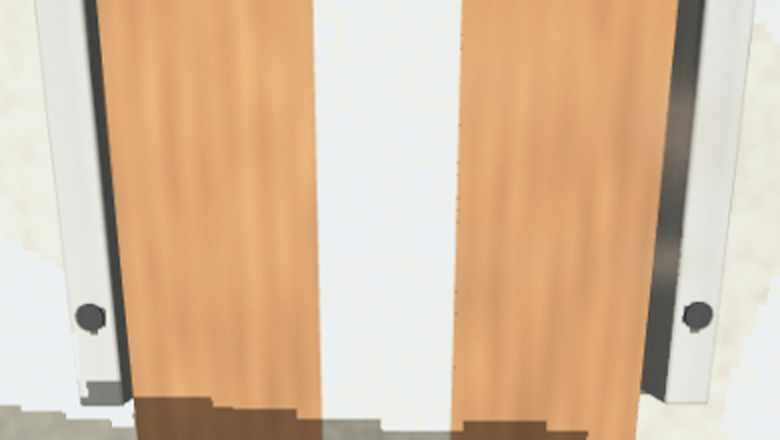

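```bash
python3 - <<'E'
from fit import *
R=onz('w12',[[150.5,190],[424,198],[130.5,0],[443.5,0]],.028); print(R)
C=lambda y,side:np.interp(y,*( ([-.0187,.0714],[.4925,.4912]) if side==0 else ([-.0177,.0724],[.5865,.5853])))
for i in range(4): print('gap',(C(R[i,1],i%2)-R[i,0])*(1 if i%2==0 else -1))
E
```

```text
[[0.4815 0.0037 0.028 ]
 [0.6011 0.0014 0.028 ]
 [0.48   0.0779 0.028 ]
 [0.5996 0.0792 0.028 ]]
gap 0.010630551379858855
gap 0.014899414233549346
gap 0.011190037448028989
gap 0.014304872068726326
```

The gaps to the rails are about 11 mm (near) and 14.5 mm (far), and the carton runs parallel to them. About 86 mm remain, so I'll push 75 mm and then creep.

Call:
carry_out(steps=[[[0,0.6,0],[0,0,0]],[[0,1.3,0],[0,0,0]],[[0,2.0,0],[0,0,0]],[[0,2.7,0],[0,0,0]],[[-0.02,3.4,0],[0,0,0]],[[-0.03,4.1,0],[0,0,0]],[[-0.03,4.8,0],[0,0,0]],[[-0.04,5.4,0],[0,0,0]],[[-0.05,5.8,0],[0,0,0]],[[-0.05,6.0,0],[0,0,0]]])

```text
time: 16.75
tcp_pos: [0.5362, 0.0307, 0.0293]
eef_rot: [2.21, 2.233, -0.0]
wrist_force: [-0.6, -0.9, -0.4]
width: 0.647
```

Call:
carry_out(steps=[[[0,0.3,0],[0,0,0]],[[0,0.6,0],[0,0,0]],[[0,0.9,0],[0,0,0]],[[0,1.2,0],[0,0,0]],[[0,1.4,0],[0,0,0]],[[0,1.5,0],[0,0,0]],[[0,1.5,0],[0,0,0]]])

```text
time: 17.62
tcp_pos: [0.5363, 0.0457, 0.0293]
eef_rot: [-2.21, -2.232, -0.0]
wrist_force: [0.2, 0.1, -0.4]
width: 0.646
```

```bash
python3 - <<'E'
from fit import *
s=read_state(); print(s['time'],s['tcp_pos'],s['eef_rot'],s['wrist_force'])
snap('wrist','w13'); snap('scene','s13')
a=cv2.imread('pics/s13.png')[140:280,180:380]; cv2.imwrite('pics/s13b.png',cv2.resize(cv2.convertScaleAbs(a,alpha=1.6),None,fx=4,fy=4,interpolation=cv2.INTER_CUBIC))
E
```

```text
17.625 [0.5363 0.0457 0.0293] [-2.2102 -2.2324 -0.0004] [ 0.1864  0.0714 -0.4355]
```

View pics/s13b.png

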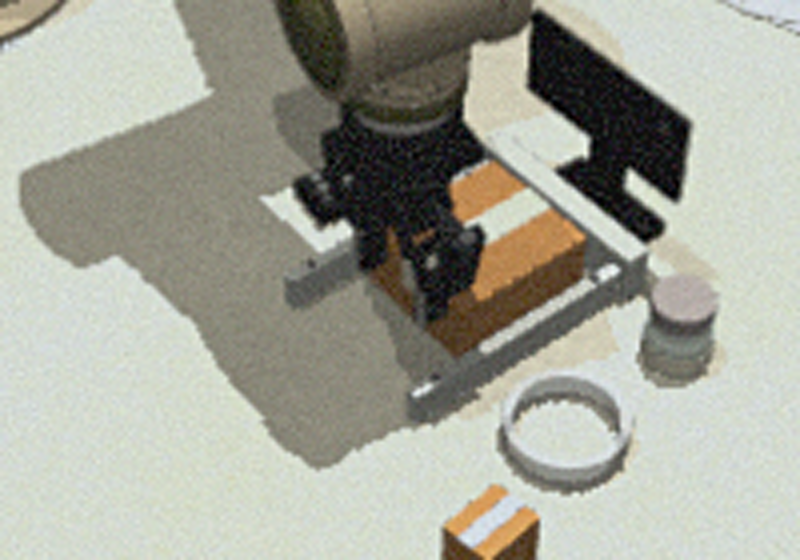

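View pics/w13.png

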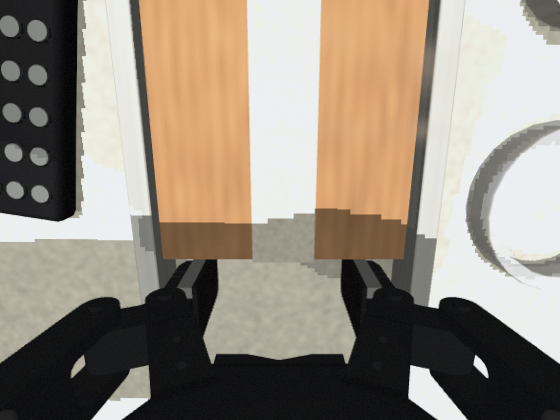

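The carton is running straight down the lane with visible gaps both sides, and the fingertips are inside the rails. About 11 mm to go, so I'll creep now.

Call:
carry_out(steps=[[[0,0.2,0],[0,0,0]],[[0,0.4,0],[0,0,0]],[[0,0.6,0],[0,0,0]],[[0,0.7,0],[0,0,0]],[[0,0.8,0],[0,0,0]],[[0,0.8,0],[0,0,0]]])

```text
time: 18.48
tcp_pos: [0.5363, 0.0536, 0.0293]
eef_rot: [2.21, 2.232, 0.0]
wrist_force: [0.2, -1.0, 0.5]
width: 0.648
```

Call:
carry_out(steps=[[[0,0.1,0],[0,0,0]],[[0,0.2,0],[0,0,0]],[[0,0.2,0],[0,0,0]]])

```text
time: 18.85
tcp_pos: [0.5363, 0.0556, 0.0293]
eef_rot: [2.21, 2.233, 0.0]
wrist_force: [-0.0, -2.4, 2.3]
width: 0.647
```

Call:
carry_out(steps=[[[0,0.1,0],[0,0,0]],[[0,0.2,0],[0,0,0]],[[0,0.2,0],[0,0,0]]])

```text
time: 19.23
tcp_pos: [0.5363, 0.0576, 0.0293]
eef_rot: [2.21, 2.233, 0.0]
wrist_force: [1.3, -3.7, 1.6]
width: 0.648
```

```bash
python3 - <<'E'
from fit import *
s=read_state(); print(s['time'],s['tcp_pos'],s['wrist_force'])
snap('top','t14'); snap('scene','s14')
a=cv2.imread('pics/t14.png')[205:280,170:270]; a=cv2.convertScaleAbs(a,alpha=1.6)
cv2.imwrite('pics/t14c.png',cv2.resize(a,None,fx=8,fy=8,interpolation=cv2.INTER_CUBIC))
a=cv2.imread('pics/s14.png')[140:240,260:380]; cv2.imwrite('pics/s14b.png',cv2.resize(cv2.convertScaleAbs(a,alpha=1.6),None,fx=6,fy=6,interpolation=cv2.INTER_CUBIC))
E
```

```text
19.225 [0.5363 0.0576 0.0293] [ 1.3423 -3.7359  1.5518]
```

View pics/t14c.png

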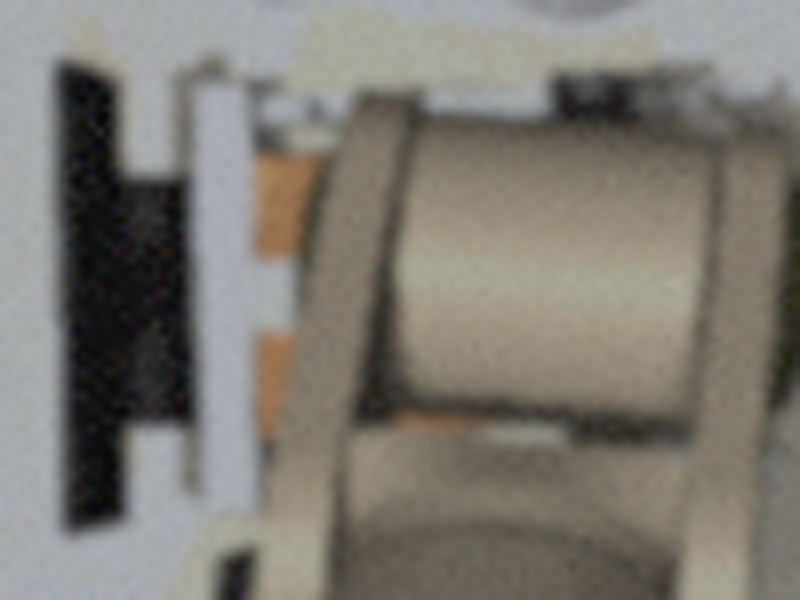

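View pics/s14b.png

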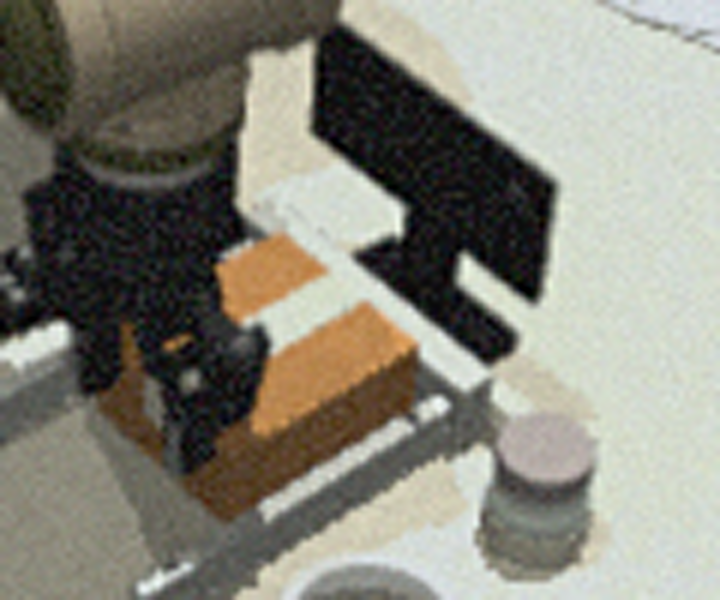

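The lid front is nearly against the stop, and the forces still look like plain sliding. I'll creep 1 mm at a time and watch for the force to rise.

Call:
carry_out(steps=[[[0,0.1,0],[0,0,0]],[[0,0.1,0],[0,0,0]]])

```text
time: 19.58
tcp_pos: [0.5363, 0.0585, 0.0293]
eef_rot: [2.21, 2.232, 0.0]
wrist_force: [0.7, -3.5, 1.9]
width: 0.639
```

Call:
carry_out(steps=[[[0,0.1,0],[0,0,0]],[[0,0.1,0],[0,0,0]]])

```text
time: 19.82
tcp_pos: [0.5366, 0.0586, 0.0294]
eef_rot: [2.208, 2.232, -0.001]
wrist_force: [1.2, -9.3, 0.6]
width: 0.65
```

The tool stopped at y=0.0586 and the force jumped to 9 N, so the carton is against the stop. Backing off and lifting away.

Call:
carry_out(steps=[[[0,-0.3,0],[0,0,0]],[[0,-1,0],[0,0,0]],[[0,-2,0],[0,0,0]],[[0,-3.5,0],[0,0,0]],[[0,-3.5,1],[0,0,0]],[[0,-3.5,4],[0,0,0]],[[0,-3.5,9],[0,0,0]],[[0,-5,14],[0,0,0]],[[0,-5,16],[0,0,0]],[[0,-5,16],[0,0,0]]])

```text
time: 21.08
tcp_pos: [0.5367, 0.0095, 0.191]
eef_rot: [2.208, 2.23, 0.003]
wrist_force: [0.9, -0.8, -1.1]
width: 0.644
```

Call:
carry_out(steps=[[[-4,-4,0],[0,0,0]],[[-8,-8,0],[0,0,0]],[[-12,-12,0],[0,0,0]],[[-12,-16,0],[0,0,0]],[[-12,-20,0],[0,0,0]],[[-12,-20,0],[0,0,0]],[[-12,-20,0],[0,0,0]]])

```text
time: 21.95
tcp_pos: [0.4159, -0.1896, 0.1885]
eef_rot: [-2.209, -2.231, -0.0]
wrist_force: [0.0, 0.3, 0.3]
width: 0.645
```

```bash
python3 - <<'E'
from fit import *
s=read_state(); print(s['time'],s['tcp_pos'],s['wrist_force'],s['joint_velocities'])
snap('top','t15'); snap('scene','s15')
a=cv2.imread('pics/t15.png')[205:280,170:270]; a=cv2.convertScaleAbs(a,alpha=1.6)
cv2.imwrite('pics/t15c.png',cv2.resize(a,None,fx=8,fy=8,interpolation=cv2.INTER_CUBIC))
a=cv2.imread('pics/s15.png')[140:280,220:400]; cv2.imwrite('pics/s15b.png',cv2.resize(cv2.convertScaleAbs(a,alpha=1.6),None,fx=4.2,fy=4.2,interpolation=cv2.INTER_CUBIC))
E
```

```text
21.95 [ 0.4159 -0.1896  0.1885] [0.043  0.3351 0.2992] [ 0.0169 -0.0086 -0.0017 -0.0025  0.0023 -0.0005]
```

View pics/t15c.png

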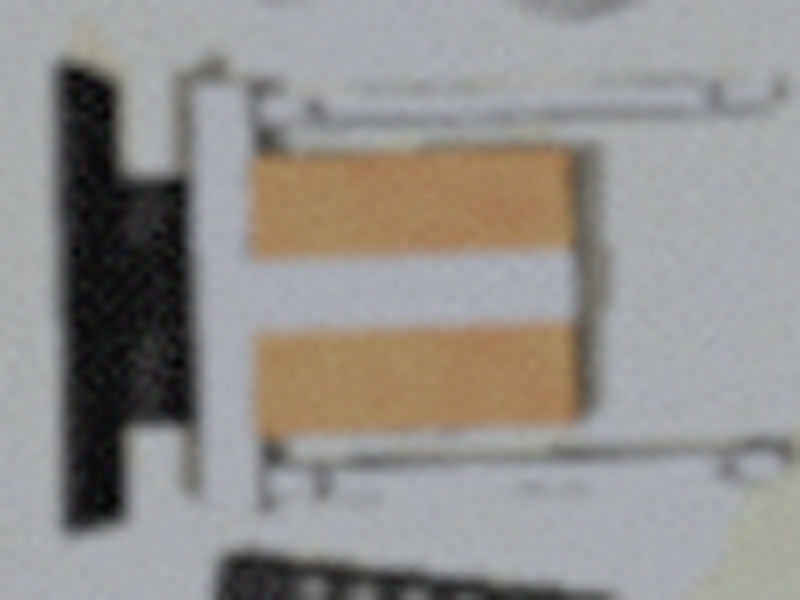

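View pics/s15b.png

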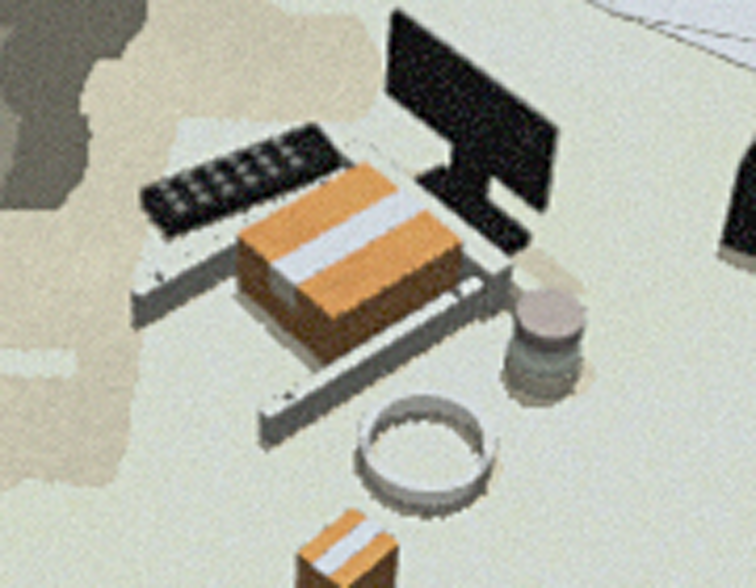

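The top view shows the lid corners at crop (250,155), (572,150), (583,418) and (258,432), flush with the stop at column ~252 and with clear gaps to both rails. One numeric check before handing in.

```bash
python3 - <<'E'
from fit import *
ct=up([[250,155],[572,150],[583,418],[258,432]],8,[170,205])
cl=[[.055,-.048,.05],[-.055,-.048,.05],[-.055,.048,.05],[.055,.048,.05]]
p,r=fit([('t15',cl,ct)],[.54,.12,1.58]); print('carton',p,r.round(1).tolist())
M=onz('t15',up([[720,107],[730,452],[330,124],[330,465]],8,[170,205]),.028); print(M)
a,b=(M[0]+M[1])/2,(M[2]+M[3])/2; yaw=np.arctan2(b[1]-a[1],b[0]-a[0]); print('lane yaw',yaw,'offset',(p[:2]-a[:2])@[-np.sin(yaw),np.cos(yaw)])
print('stop top edge',onz('t15',up([[250,110],[258,480]],8,[170,205]),.04))
# bystander motion: image difference to start outside lane/robot
for n0,n1 in(('top0','t15'),('scene0','s15')):
    A=cv2.cvtColor(np.load(n0+'.npz')['im'],7); B=cv2.cvtColor(np.load(n1+'.npz')['im'],7)
    for nm,(x0,y0,x1,y1) in {'top0':dict(tape=(225,175,262,210),jar=(190,182,215,204),remote=(192,270,252,298),small=(270,155,297,180),terr=(385,170,447,228),pen=(88,165,148,215)),'scene0':dict(tape=(300,232,342,265),jar=(338,204,362,234),small=(286,260,318,298),remote=(250,168,304,196))}[n0].items():
        sh,_=cv2.phaseCorrelate(A[y0:y1,x0:x1].astype(float),B[y0:y1,x0:x1].astype(float)); print(nm,np.round(sh,2))
E
```

```text
carton [0.5381 0.1241 1.5858] [[0.1, -0.2], [0.1, -1.0], [-0.2, 0.6], [-0.1, 0.4]]
[[0.5993 0.0196 0.028 ]
 [0.4791 0.0185 0.028 ]
 [0.5963 0.1558 0.028 ]
 [0.478  0.157  0.028 ]]
lane yaw 1.5854616017186396 offset -0.0004613261177107385
stop top edge [[0.601  0.1816 0.04  ]
 [0.4739 0.1799 0.04  ]]
tape [ 0.09 -0.02]
jar [ 0.52 -0.06]
remote [-0.08  0.03]
small [0.64 0.45]
terr [-0.03  0.05]
pen [-0.01  0.  ]
tape [ 0.47 -0.  ]
jar [-0.19 -0.05]
small [-0.09  0.05]
remote [ 0.03 -0.16]
```

Everything checks out: the carton is square to the lane within 0.1°, about 0.5 mm off centre, and its front (y≈0.179) is at the stop face (y≈0.180). The bystanders haven't moved.

```bash
python3 -c "
from cell import *
print(sign_off())"
```

```text
the job is handed in; nothing more can be done
None
```

The carton is flush against the end stop between the rails. I handed the job in at about 22 s of the 72 s allowed, and sign-off reports no verdict.

- **What I did:** I squared and centred the carton in front of the lane with a two-finger push from the near side. Then I pushed it from behind down the lane until the tool stalled at about 9 N against the stop, backed off and lifted clear.
- **Final position:** The top view shows the carton parallel to the lane within about 0.1° and about 0.5 mm off the centreline. Its front is within about 1–2 mm of the stop face. The robot is clear of everything.
- **Rails and bystanders:** Halfway down the lane the wrist camera put the gaps to the rails at about 11 mm and 14.5 mm, so about 2 mm off centre where the top view says 0.5 mm. I saw no sign of contact with a rail. No bystander shifted by more than about 0.8 pixel, about 2 mm in the top view.
- **What disagreed:** The first side push skimmed over the lid and left the carton where it was. In the wrist depth image the fingertips stood 3 to 12 mm above the TCP, not 25 mm ahead of it as `finger_overhang` says. I went by the measurement from then on.

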